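# Stand the tap bottle on the lab jack with its spout over the beaker

## Task

Stand the empty white dispensing bottle (the one with a tap low on its side) upright on the platform of the scissor jack, its whole base on the platform, turned so that the tap's down-spout is squarely over the mouth of the white beaker standing beside the jack. Set it down gently rather than dropping it, let go, and leave the beaker and everything else on the bench where they are.

Things in the scene. Friction and masses are not known exactly. Their poses are not given: they have to be found in the camera images.
- bottle: Empty dispensing bottle of opaque white plastic, round, upright, about 0.2 kg. Body 84 mm in diameter up to 105 mm, shoulder, 44 mm neck, then the cap. Low on one side a fixed tap sticks out level, 34 mm up, ending in a down-spout; its grey crosswise lever (40 mm wide, to 61 mm height) is 80 mm from the axis. Origin: centre of the underside; z up; x points out along the tap (yaw = where the tap points).
- cap_top (a point): Centre of the top of the bottle's tight round screw cap, 170 mm above the underside. The cap is 52 mm in diameter and 28 mm high (142 to 170 mm): the place to grip the bottle, from above, at any yaw.
- spout (a point): Lower end (outlet) of the tap's down-spout, 15 mm in outer diameter: in the bottle's frame 105 mm along x, 12 mm above the underside.
- jack: Steel laboratory scissor jack, fixed on the bench (height 0), set to 100 mm: a square platform 120 mm x 120 mm on crossed arms over a base of the same size. Its black knob (34 mm in diameter, 50 mm up) sticks out on its -x side to 102 mm from the centre. Origin: centre of its underside; x and y along the platform's edges, z up.
- platform (a point): Centre of the upper face of the jack's platform, 100 mm above the bench; axes as the jack's.
- beaker: Empty white plastic beaker, open at the top, 70 mm in outer diameter (73 mm at the rim), wall 3 mm, 95 mm high, 80 g, loose on the bench. It stands beside the jack on its +y or its -y side (it varies), its axis about 107 mm from the jack's centre; a lidded jar that is no part of the job stands on the opposite side. Origin: centre of the underside; z up.
- beaker_mouth (a point): Centre of the beaker's open mouth, at rim height, 95 mm above the bench.
- jar: Bystander: low glass jar with a flat white lid, 78 mm in diameter, 72 mm high, beside the jack opposite the beaker. Origin: centre of the underside.
- reagent_bottle: Bystander: brown glass bottle with a blue cap, 86 mm in diameter, 164 mm high, without a tap. Origin: centre of the underside.
- tube: Bystander: upright screw-cap tube with an orange cap, 35 mm in diameter, 112 mm high. Origin: centre of the underside.
- wash_bottle: Bystander: white wash bottle with a bent thin nozzle, 72 mm in diameter, 190 mm high. Origin: centre of the underside.
- well_plate: Bystander: white 96-well plate lying flat, 127 mm x 85 mm x 15 mm, long side along its x. Origin: centre of the underside.
There are look-alikes about, which are no part of the job. Leave any red or turquoise look-alike of the bottle alone. What is shaped like the jack but green is not meant.

How it is judged:
By the outcome, as a careful person would: the job done as asked, in the order asked, and still so for the second after the job is handed in, with the robot touching nothing.
It also fails if it takes over 43 s, if anything falls off the work surface, if the arm or the gripper's body presses on something with over 40 N, if the wrist force passes 120 N, or if a joint passes its speed limit or range.

## Robot

A 6-joint arm with a two-finger parallel gripper is mounted at the origin on the work surface. World frame = base frame: x ahead of the robot, y to its left, z up, the work surface at z = 0. Lengths are in m, angles in rad, forces in N, time in s.
With the tool pointing down it reaches from about 0.35 to 0.975 m from the base axis. Payload 4.9 kg.
Tool frame: the origin (TCP) lies midway between the tips of the shut fingers; the grasp point (between the pads) lies 19 mm behind it; z points along the fingers, y is the line along which they close (so a half turn about z gives the same grasp; the last joint's range is limited). The gripper opens to 85 mm and grips with 20 to 120 N. Pads are 22 mm wide; open, the fingers measure 114 mm over their backs; the gripper's body (76 mm by 85 mm) begins 54 mm behind the grasp point. The pads swing forward as they close: fully open they stand 13 mm farther back than shut.
Start: joints at [1.058, 0.053, 1.613, -0, 1.476, -0.119], TCP at [0.24, 0.577, 0.231] pointing down, gripper open.
Joint ranges: [-3.01, 3.01], [-1.01, 2.22], [0.06, 2.58], [-1.02, 4.17], [0.09, 2.62], [-3.14, 3.14]. Speed limits (rad/s): [2.57, 2.57, 3.14, 3.14, 3.14, 3.14].

## Interface

Orientations are given as a unit quaternion [w, x, y, z].
In Python, from plant import * gives the robot as it stands.
- The arm moves only by the tool jog_arm, never from a script. Its argument "targets" is a list of rows, each a list of 3 entries, a list of its own where there are three numbers: the shift along the tool's x, y, z in units of 25 mm (1.0 is 25 mm), then the turn, a rotation vector about the tool's x, y, z in units of 8 degrees (1.0 is 8 degrees), then the opening in per cent of the stroke, from 0 (shut) to 100 (fully open). A call has 1 to 8 rows; each row is the pose to reach, as a shift and turn from the pose commanded when the call began, along the tool's axes at that moment; what a row does not reach only later rows make up. A row lasts 1/8 s, in which the tool goes at most 62.5 mm and 10.7 degrees, less where a joint would pass 70% of its speed; a pose out of reach is approached as far as the arm can. A call with a gripper value outside its range is refused whole. The fingers move at their own pace and stop on an object; the grip force is fixed at half the most. Time passes only in rows, so rows that repeat a pose let the fingers close. It gives the time, the measured TCP pose, the force, the opening and the grip force at its end, in the units of the state.
- state(): the state, without advancing time (a new reading comes with each control period).
- grab_frame(name): name is "side" or "top" or "wrist"; returns (picture, depth): 384x512x3 uint8, red, green, blue; 384x512 float32, m along the optical axis (not along the pixel's ray), 0 where there is no reading.
- camera_params(name): a dict with "fovy" (degrees; the focal length in pixels is half the picture's height over the tangent of half this angle, whatever the lens; pixels are square), "cx", "cy" (the principal point, pixels), "rvec" (rotation vector, rad) and "tvec" (3), from world to camera coordinates, as OpenCV has them; the wrist camera has in their place "hand_eye" (4x4, takes a point from camera to tool coordinates, whose origin is the TCP and whose axes are the flange's). Camera axes: x right, y down, z forward; pixel columns grow to the right and rows downward; lengths in m; the calibration is good to about 2 mm. A picture is of the moment at which its call begins: read the wrist's pose just before it. camera_params takes no time and is no camera call.
- job_done(): hands the job in; it is judged then, once.
The state is a dict: "time": time; "joint_pos": joint angles; "joint_vel": joint speeds; "joint_efforts": joint torques, N m; "tool_pos": TCP position; "tool_rot": TCP orientation; "contact_force": force on the tool from outside, world axes, zero at the start; "ft_torque": the same for the moment, N m; "gripper_width": opening from 0.0 (shut) to 1.0 (fully open); "grasp_force": force on a finger pad.
Only numpy, scipy, OpenCV 4.12 (cv2) and the standard library are available. Lean on these libraries where they do the work, as an engineer would, in place of code of your own. Each camera call takes 0.05 s, during which the arm holds its last target. There are 200 camera calls.

## Working session

There is one attempt and no reset: what is moved stays moved. The work goes in short steps, Python scripts to look and compute and a tool call to move; the robot and the scene stay as the last step left them, time stands still between calls to the robot, and variables do not carry over. Pictures are saved under pics/ and viewed, at most 10 in all, crops included, and the job is handed in when it is done.

Besides the shell and the picture viewer there is one more tool, called by a JSON object that holds its "method" and its "body", one argument or row to a line. jog_arm: Moves the arm, as the interface text tells. Its arguments: {"type":"object","properties":{"targets":{"type":"array"}},"required":["targets"]}

```bash
mkdir -p pics; cat > h.py <<'E'
from plant import *
import numpy as np, cv2
from scipy.spatial.transform import Rotation as R
def cam(n):
    c=camera_params(n); f=192/np.tan(np.radians(c["fovy"])/2)
    if "rvec" in c:
        Rw=R.from_rotvec(c["rvec"]).as_matrix(); t=np.array(c["tvec"])
        return f,c["cx"],c["cy"],Rw.T,-Rw.T@t
    s=state(); q=s["tool_rot"]; Rt=R.from_quat([q[1],q[2],q[3],q[0]]).as_matrix()
    H=np.array(c["hand_eye"]); return f,c["cx"],c["cy"],Rt@H[:3,:3],Rt@H[:3,3]+np.array(s["tool_pos"])
def ray(C,u,v,z):
    f,cx,cy,A,o=C; d=A@np.array([(u-cx)/f,(v-cy)/f,1]); return o+d*(z-o[2])/d[2]
def cloud(C,D):
    f,cx,cy,A,o=C; v,u=np.mgrid[:384,:512]
    P=np.stack([(u-cx)/f*D,(v-cy)/f*D,D],-1)@A.T+o; P[D==0]=np.nan; return P
def proj(C,p):
    f,cx,cy,A,o=C; q=A.T@(np.array(p)-o); return q[0]/q[2]*f+cx,q[1]/q[2]*f+cy
E
python3 - <<'E'
from h import *
s=state(); print(s["time"],s["tool_pos"],s["tool_rot"])
for n in ("top","side"):
    I,D=grab_frame(n); np.savez(n+".npz",I=I,D=D); cv2.imwrite(f"pics/{n}.png",I[...,::-1]); print(n,camera_params(n))
E
```

```text
0.0 [0.2395251  0.57661592 0.23007677] [-3.10830576e-04  1.95638583e-01  9.80675547e-01 -9.59242466e-04]
top {'fovy': 47.5561755548606, 'cx': 257.80957222436246, 'cy': 199.02136877892383, 'rvec': array([ 2.14907865, -2.11092176,  0.16196419]), 'tvec': array([0.01848904, 0.51792151, 1.48098526])}
side {'fovy': 56.46455540172186, 'cx': 254.868588395304, 'cy': 191.9426210942244, 'rvec': array([ 2.23256016, -0.08180712,  0.04500855]), 'tvec': array([-0.48476453,  0.13060877,  1.05385954])}
```

View pics/top.png

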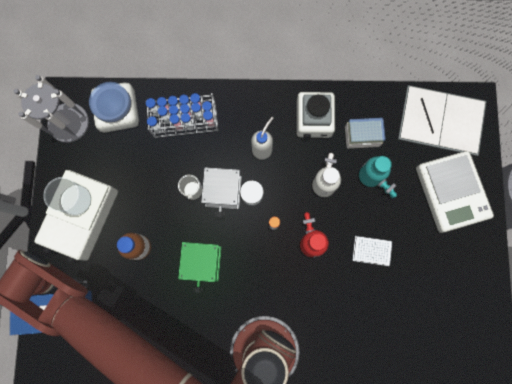

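View pics/side.png

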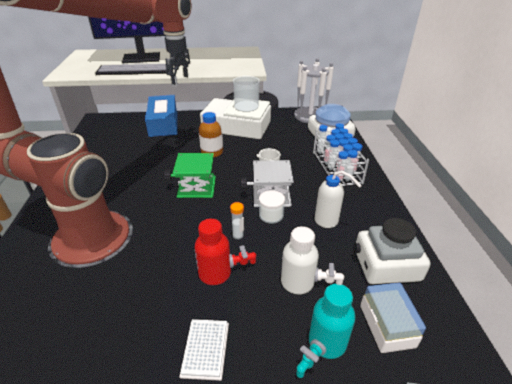

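The top view shows the white bottle at about (327,180) with its tap pointing up to (331,158). The jack is at (221,188), the beaker at (190,187) on the +y side, and the jar at (252,192). The side view agrees: the bottle is at (300,265) with its tap pointing right.

```bash
cat > m.py <<'E'
from h import *
C=cam("top"); d=np.load("top.npz"); I=d["I"];P=cloud(C,d["D"])
def reg(n,u0,u1,v0,v1,z0,z1,sat=60):
    m=np.zeros((384,512),bool); m[v0:v1,u0:u1]=True
    hsv=cv2.cvtColor(I,cv2.COLOR_RGB2HSV)
    m&=(P[...,2]>z0)&(P[...,2]<z1)&(hsv[...,2]>70)
    m=m.astype(np.uint8); k,l,st,_=cv2.connectedComponentsWithStats(m); 
    m=(l==1+np.argmax(st[1:,4])); q=P[m]
    cn=cv2.findContours(m.astype(np.uint8),0,2)[0][0]
    (u,v),r=cv2.minEnclosingCircle(cn); z=np.median(q[:,2])
    rc=cv2.minAreaRect(np.float32(q[:,:2]))
    print(n,len(q),"mean",q.mean(0).round(4),"z",z.round(4),"circ ray",ray(C,u,v,z).round(4),"r px",round(r,1),"rect",np.round(rc[0],4),np.round(rc[1],4),round(rc[2],1))
    return m
reg("cap",305,350,145,205,.150,.19)
reg("body",305,350,145,205,.095,.13)
reg("tap",305,350,145,205,.02,.07)
reg("jack",195,250,160,215,.085,.115)
reg("beaker",172,206,170,204,.085,.11)
reg("beakerall",172,203,170,204,.0,.11)
reg("jar",238,270,175,210,.06,.09)
s=cv2.resize(I[140:220,165:355][...,::-1],None,fx=4,fy=4,interpolation=cv2.INTER_CUBIC); cv2.imwrite("pics/crop.png",s)
E
python3 m.py
```

```text
cap 226 mean [ 0.5753 -0.2052  0.1688] z 0.1693 circ ray [ 0.5744 -0.2056  0.1693] r px 8.6 rect [ 0.5763 -0.2057] [0.0503 0.0514] 44.9
body 245 mean [ 0.5638 -0.1969  0.1169] z 0.1176 circ ray [ 0.5735 -0.2041  0.1176] r px 12.4 rect [ 0.5725 -0.2027] [0.0825 0.0731] 54.7
tap 95 mean [ 0.6574 -0.2225  0.0496] z 0.0474 circ ray [ 0.6589 -0.2211  0.0474] r px 7.2 rect [ 0.6606 -0.222 ] [0.0451 0.0353] 17.3
jack 1236 mean [0.5493 0.1557 0.1   ] z 0.1 circ ray [0.5488 0.1557 0.1   ] r px 24.5 rect [0.5501 0.1557] [0.1207 0.1218] 87.4
beaker 107 mean [0.5405 0.2104 0.1002] z 0.1 circ ray [0.5495 0.2133 0.1   ] r px 16.1 rect [0.5499 0.209 ] [0.014  0.1118] 87.6
beakerall 482 mean [0.556  0.2668 0.0437] z 0.0381 circ ray [0.5499 0.2588 0.0381] r px 16.8 rect [0.5554 0.2581] [0.1361 0.0868] 60.0
jar 398 mean [0.5362 0.0512 0.0724] z 0.0724 circ ray [0.5364 0.0512 0.0724] r px 11.3 rect [0.5359 0.0514] [0.0756 0.0753] 46.2
```

View pics/crop.png

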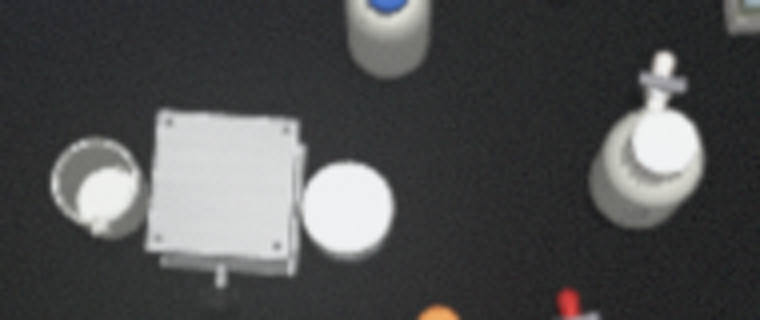

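The crop shows the beaker rim as a circle around crop (97,182), i.e. full-frame (189,185). The lever is at crop (663,82) and the cap at (665,143).

```bash
cat >> h.py <<'E'
def jog(p):
    s=state(); q=s["tool_rot"]; Rt=R.from_quat([q[1],q[2],q[3],q[0]]).as_matrix()
    return (Rt.T@(np.array(p)-s["tool_pos"])/0.025).round(2)
E
python3 - <<'E'
from h import *
C=cam("top"); d=np.load("top.npz"); I=d["I"]
print("beaker",ray(C,(97.5)/4-.5+165,182.5/4-.5+140,.095))
print("lever",ray(C,663.5/4-.5+165,82.5/4-.5+140,.057), "tapend",ray(C,664.5/4-.5+165,58/4-.5+140,.042))
print("jackcorners",[ray(C,(a+.5)/4-.5+165,(b+.5)/4-.5+140,.1)[:2].round(4) for a,b in((160,110),(299,120),(298,259),(148,250))])
print(camera_params("wrist")); print(jog([.575,-.205,.36]))
E
```

```text
beaker [0.55274144 0.26221714 0.095     ]
lever [ 0.65779725 -0.22443717  0.057     ] tapend [ 0.68412591 -0.22783904  0.042     ]
jackcorners [array([0.6152, 0.2103]), array([0.6083, 0.0916]), array([0.4887, 0.0894]), array([0.4942, 0.2158])]
{'fovy': 63.35250333034329, 'cx': 256.2219285796543, 'cy': 188.48594329300357, 'hand_eye': array([[-1.22266180e-03, -9.45820308e-01, -3.24688235e-01,
         8.39522892e-02],
       [ 9.99998903e-01, -8.84824316e-04, -1.18814177e-03,
        -9.07528814e-05],
       [ 8.36476566e-04, -3.24689331e-01,  9.45820352e-01,
        -1.42706902e-01],
       [ 0.00000000e+00,  0.00000000e+00,  0.00000000e+00,
         1.00000000e+00]])}
[-24.39 -23.73  -5.15]
```

{"method": "jog_arm", "body": {
  "targets": [
    [[-1,-1,-4],[0,0,0],100],
    [[-2.5,-2.5,-5.2],[0,0,0],100],
    [[-4.2,-4.1,-5.2],[0,0,0],100],
    [[-5.9,-5.8,-5.2],[0,0,0],100],
    [[-7.6,-7.4,-5.2],[0,0,0],100],
    [[-9.3,-9.1,-5.2],[0,0,0],100],
    [[-11,-10.7,-5.2],[0,0,0],100],
    [[-12.7,-12.4,-5.2],[0,0,0],100]
  ]
}}

```text
time: 1.1
tool_pos: [0.4112, 0.1745, 0.3609]
tool_rot: [0.0, 0.195, 0.981, 0.0]
contact_force: [0.1, 0.5, 0.3]
gripper_width: 1.001
grasp_force: 0.0
```

{"method": "jog_arm", "body": {
  "targets": [
    [[-1.7,-1.6,0],[0,0,0],100],
    [[-3.4,-3.3,0],[0,0,0],100],
    [[-5.1,-4.9,0],[0,0,0],100],
    [[-6.8,-6.6,0],[0,0,0],100],
    [[-8.5,-8.3,0],[0,0,0],100],
    [[-10.2,-9.9,0],[0,0,0],100],
    [[-11.7,-11.3,0],[0,0,0],100],
    [[-11.7,-11.3,0],[0,0,0],100]
  ]
}}

```text
time: 2.1
tool_pos: [0.5728, -0.1995, 0.359]
tool_rot: [-0.002, 0.198, 0.98, 0.0]
contact_force: [1.1, 0.8, -0.4]
gripper_width: 0.998
grasp_force: 0.0
```

```bash
python3 - <<'E'
from h import *
s=state(); print(s["time"],s["tool_pos"],s["joint_pos"])
C=cam("wrist"); I,D=grab_frame("wrist"); np.savez("w1.npz",I=I,D=D); cv2.imwrite("pics/w1.png",I[...,::-1])
P=cloud(C,D); m=(P[...,2]>.16)&(P[...,2]<.18)&(np.hypot(P[...,0]-.575,P[...,1]+.205)<.06)
print(m.sum(),P[m].mean(0)); c=cv2.findContours(m.astype(np.uint8),0,2)[0]; c=max(c,key=len); (u,v),r=cv2.minEnclosingCircle(c); print(u,v,r,ray(C,u,v,.17))
E
```

```text
2.1 [ 0.5728109  -0.19951321  0.35903324] [-4.57636028e-01 -3.24550125e-02  1.48915927e+00 -3.56452683e-04
  1.68837434e+00 -1.63066799e+00]
1735 [ 0.57690897 -0.20455323  0.16978352]
254.0 168.0 24.083288192749023 [ 0.57663292 -0.20432346  0.17      ]
```

View pics/w1.png

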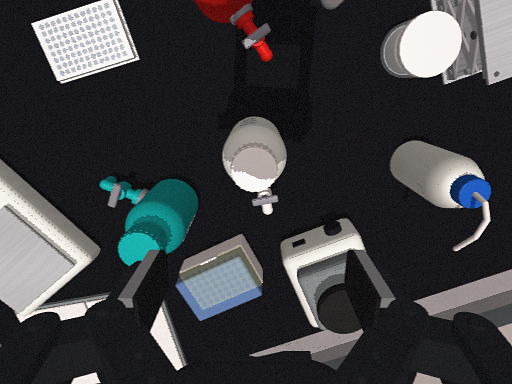

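The wrist view shows the cap at (254,168), with the lever at about (265,200) and the tap tip at (267,211).

```bash
python3 - <<'E'
from h import *
C=cam("wrist"); d=np.load("w1.npz");I,D=d["I"],d["D"]; P=cloud(C,D)
a=np.array([.5766,-.2045])
m=np.zeros(D.shape,bool); m[185:218,240:290]=1
r=np.hypot(P[...,0]-a[0],P[...,1]-a[1])
for lo,hi,z0,z1 in((.07,.09,.05,.066),(.088,.12,.02,.05)):
    k=m&(r>lo)&(r<hi)&(P[...,2]>z0)&(P[...,2]<z1); q=P[k]
    print(k.sum(),q.mean(0),q.min(0),q.max(0),np.degrees(np.arctan2(*(q.mean(0)[:2]-a)[::-1])))
    rc=cv2.minAreaRect(np.float32(q[:,:2])); print(rc)
s=state(); print(jog([.5766,-.2045,.138]))
E
```

```text
211 [ 0.65571789 -0.21887313  0.06044695] [ 0.64740389 -0.23883519  0.05008932] [ 0.66550452 -0.19923393  0.06314703] -10.296478384144221
((0.6552704572677612, -0.218998983502388), (0.03986462578177452, 0.014005149714648724), 79.6327896118164)
97 [ 0.67804201 -0.22308818  0.04162848] [ 0.6665535  -0.23160016  0.03522271] [ 0.68852121 -0.21471681  0.04949982] -10.38365417184779
((0.6776226758956909, -0.22319000959396362), (0.015402855351567268, 0.021882615983486176), 78.68274688720703)
[-0.28 -0.19  8.87]
```

{"method": "jog_arm", "body": {
  "targets": [
    [[-0.28,-0.19,2],[0,0,0],100],
    [[-0.28,-0.19,3.5],[0,0,0],100],
    [[-0.28,-0.19,4.5],[0,0,0],100],
    [[-0.28,-0.19,5],[0,0,0],100],
    [[-0.28,-0.19,5],[0,0,0],100],
    [[-0.28,-0.19,5],[0,0,0],100]
  ]
}}

```text
time: 2.9
tool_pos: [0.578, -0.2038, 0.2382]
tool_rot: [0.001, 0.195, 0.981, -0.0]
contact_force: [0.1, 0.3, 0.5]
gripper_width: 0.995
grasp_force: 0.0
```

```bash
python3 - <<'E'
from h import *
s=state(); print(s["tool_pos"],s["tool_rot"],jog([.5766,-.2045,.135]))
C=cam("wrist"); I,D=grab_frame("wrist"); P=cloud(C,D)
m=(P[...,2]>.16)&(P[...,2]<.18)&(np.hypot(P[...,0]-.575,P[...,1]+.205)<.06)
c=cv2.findContours(m.astype(np.uint8),0,2)[0]; c=max(c,key=len); (u,v),r=cv2.minEnclosingCircle(c); print(u,v,r,ray(C,u,v,.17))
E
```

```text
[ 0.57803358 -0.20375589  0.23821346] [ 1.33557323e-03  1.95388329e-01  9.80724983e-01 -3.54067769e-04] [ 0.05 -0.05  4.13]
255.17510986328125 200.9622039794922 36.31773376464844 [ 0.57595847 -0.20412914  0.17      ]
```

{"method": "jog_arm", "body": {
  "targets": [
    [[0.06,0,1.5],[0,0,0],100],
    [[0.06,0,2.8],[0,0,0],100],
    [[0.06,0,3.7],[0,0,0],100],
    [[0.06,0,4.1],[0,0,0],100],
    [[0.06,0,4.1],[0,0,0],100],
    [[0.06,0,4.1],[0,0,0],75],
    [[0.06,0,4.1],[0,0,0],68],
    [[0.06,0,4.1],[0,0,0],50]
  ]
}}

```text
time: 3.95
tool_pos: [0.5768, -0.2039, 0.1354]
tool_rot: [0.001, 0.196, 0.981, -0.001]
contact_force: [0.2, -1.0, 2.6]
gripper_width: 0.596
grasp_force: 63.1
```

{"method": "jog_arm", "body": {
  "targets": [
    [[0,0,0],[0,0,0],30],
    [[0,0,0],[0,0,0],30],
    [[0,0,0],[0,0,0],30],
    [[0,0,0],[0,0,0],30]
  ]
}}

```text
time: 4.45
tool_pos: [0.5768, -0.2039, 0.1354]
tool_rot: [0.001, 0.196, 0.981, -0.001]
contact_force: [0.3, -0.9, 5.2]
gripper_width: 0.592
grasp_force: 63.0
```

{"method": "jog_arm", "body": {
  "targets": [
    [[0,0,-0.4],[0,0,0],30],
    [[0,0,-1.5],[0,0,0],30],
    [[0,0,-3],[0,0,0],30],
    [[0,0,-4.8],[0,0,0],30],
    [[0,0,-6.6],[0,0,0],30],
    [[0,0,-8.2],[0,0,0],30],
    [[0,0,-9.2],[0,0,0],30],
    [[0,0,-9.6],[0,0,0],30]
  ]
}}

```text
time: 5.45
tool_pos: [0.5761, -0.2031, 0.3751]
tool_rot: [0.001, 0.196, 0.981, -0.0]
contact_force: [-0.3, 0.6, -2.5]
gripper_width: 0.59
grasp_force: 62.8
```

{"method": "jog_arm", "body": {
  "targets": [
    [[0,0,0],[0,0,-0.4],30],
    [[0,0,0],[0,0,-1.2],30],
    [[0,0,0],[0,0,-2.2],30],
    [[0,0,0],[0,0,-3.2],30],
    [[0,0,0],[0,0,-4.2],30],
    [[0,0,0],[0,0,-5.2],30],
    [[0,0,0],[0,0,-6.0],30],
    [[0,0,0],[0,0,-6.36],30]
  ]
}}

```text
time: 6.45
tool_pos: [0.5754, -0.2028, 0.3714]
tool_rot: [-0.002, -0.246, 0.969, 0.001]
contact_force: [-0.1, -0.3, -2.6]
gripper_width: 0.596
grasp_force: 62.9
```

{"method": "jog_arm", "body": {
  "targets": [
    [[0,0,0],[0,0,-0.4],30],
    [[0,0,0],[0,0,-1.2],30],
    [[0,0,0],[0,0,-2.2],30],
    [[0,0,0],[0,0,-3.2],30],
    [[0,0,0],[0,0,-4.2],30],
    [[0,0,0],[0,0,-5.2],30],
    [[0,0,0],[0,0,-6.0],30],
    [[0,0,0],[0,0,-6.0],30]
  ]
}}

```text
time: 7.45
tool_pos: [0.5979, -0.1382, 0.3692]
tool_rot: [-0.013, -0.575, 0.818, -0.008]
contact_force: [1.1, -1.1, -2.8]
gripper_width: 0.592
grasp_force: 62.8
```

```bash
python3 - <<'E'
from h import *
s=state(); print(s["joint_pos"],s["tool_pos"],s["tool_rot"],s["gripper_width"],jog([.55,.157,.375]))
E
```

```text
[-0.33394448 -0.01500119  1.45568957 -0.03192105  1.70309879 -3.13470645] [ 0.59785001 -0.13823773  0.36923066] [-0.01349965 -0.57516521  0.8178835  -0.00832586] 0.5916278324957381 [-10.45   5.8   -0.55]
```

{"method": "jog_arm", "body": {
  "targets": [
    [[-0.6,0.3,0],[0,0,1],30],
    [[-2,1.1,-0.3],[0,0,1],30],
    [[-3.8,2.1,-0.5],[0,0,1],30],
    [[-5.6,3.1,-0.5],[0,0,1],30],
    [[-7.4,4.1,-0.5],[0,0,1],30],
    [[-9,5,-0.5],[0,0,1],30],
    [[-9,5,-0.5],[0,0,1],30],
    [[-9,5,-0.5],[0,0,1],30]
  ]
}}

```text
time: 8.45
tool_pos: [0.5573, 0.1133, 0.3757]
tool_rot: [-0.013, -0.515, 0.857, -0.011]
contact_force: [0.5, -0.1, -2.7]
gripper_width: 0.594
grasp_force: 63.3
```

```bash
python3 - <<'E'
from h import *
s=state(); print(s["joint_pos"],s["joint_vel"].round(2),s["tool_pos"],s["tool_rot"],s["gripper_width"],jog([.55,.157,.375]))
q=s["tool_rot"];Rt=R.from_quat([q[1],q[2],q[3],q[0]]).as_matrix();print(Rt.round(4), np.degrees(np.arctan2(Rt[1,0],Rt[0,0])))
E
```

```text
[ 0.08487496 -0.11474905  1.54050518 -0.0311356   1.72882557 -2.57298443] [-0.02 -0.   -0.01  0.    0.    0.  ] [0.55726141 0.11325589 0.37570678] [-0.01263584 -0.51507694  0.85698119 -0.01092328] 0.5941072331362678 [-1.41  1.08 -0.02]
[[-0.4691 -0.8831 -0.0104]
 [-0.8825  0.4692 -0.0317]
 [ 0.0329 -0.0057 -0.9994]] -117.99057983202356
```

```bash
cat >> h.py <<'E'
def jogr(yaw):
    s=state(); q=s["tool_rot"]; Rt=R.from_quat([q[1],q[2],q[3],q[0]])
    g=R.from_euler("z",yaw,degrees=True)*R.from_euler("x",180,degrees=True)
    return (np.degrees((Rt.inv()*g).as_rotvec())/8).round(2)
E
python3 - <<'E'
from h import *
print(jog([.55,.157,.375]),jogr(256.3))
E
```

```text
[-1.41  1.08 -0.02] [-0.01 -0.24 -1.79]
```

{"method": "jog_arm", "body": {
  "targets": [
    [[-0.7,0.5,0],[0,-0.12,-0.8],30],
    [[-1.4,1.08,0],[-0.01,-0.24,-1.79],30],
    [[-1.4,1.08,0],[-0.01,-0.24,-1.79],30],
    [[-1.4,1.08,0],[-0.01,-0.24,-1.79],30],
    [[-1.4,1.08,0],[-0.01,-0.24,-1.79],30]
  ]
}}

```text
time: 9.07
tool_pos: [0.5503, 0.1565, 0.3753]
tool_rot: [0.001, -0.617, 0.787, -0.0]
contact_force: [0.2, 0.4, -2.7]
gripper_width: 0.592
grasp_force: 63.4
```

```bash
python3 - <<'E'
from h import *
s=state(); print(s["time"],s["joint_pos"],s["tool_pos"],s["tool_rot"],jog([.55,.157,.375]),jogr(256.3))
C=cam("wrist"); I,D=grab_frame("wrist"); np.savez("w2.npz",I=I,D=D); cv2.imwrite("pics/w2.png",I[...,::-1])
for n,p in (("beaker",[.5527,.2622,.095]),("spout",[.55,.262,.252]),("lever",[.55,.237,.301])): print(n,proj(C,p))
E
```

```text
9.075 [ 1.46881813e-01 -1.18761827e-01  1.54466323e+00  1.46239178e-04
  1.71412646e+00 -2.75448417e+00] [0.55026982 0.15645949 0.37526218] [ 7.15450413e-04 -6.17291313e-01  7.86734274e-01 -3.24816638e-04] [-0.02  0.02  0.01] [-0.01  0.01 -0.01]
beaker (np.float64(271.93139079070573), np.float64(215.47728480412277))
spout (np.float64(281.6681025990379), np.float64(278.2884048739601))
lever (np.float64(279.6771459618623), np.float64(288.59537088814534))
```

View pics/w2.png

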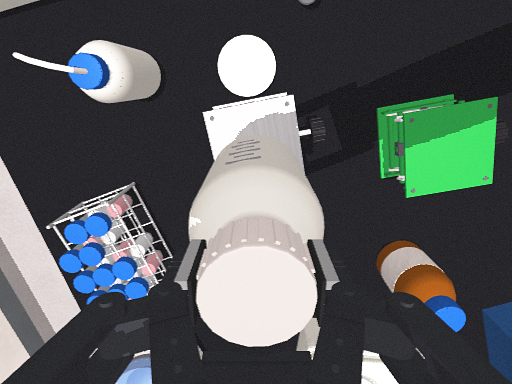

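The wrist view shows the bottle held with its cap at (257,295). The jack is at (255,130), the jar at (247,65), and both the tap and the beaker are hidden behind the bottle. I'll check with the fixed cameras.

```bash
python3 - <<'E'
from h import *
o=[]
for n in("top","side"):
    C=cam(n); I,D=grab_frame(n); np.savez(n+"2.npz",I=I,D=D)
    u,v=map(int,proj(C,[.55,.2,.2])); u0=max(u-50,0);v0=max(v-60,0)
    print(n,u0,v0); o.append(cv2.resize(I[v0:v0+120,u0:u0+100,::-1],(390,468),interpolation=cv2.INTER_CUBIC))
    for p in([.55,.262,.252],[.5527,.2622,.095]): print(proj(C,p))
cv2.imwrite("pics/c2.png",np.hstack(o))
E
```

```text
top 152 119
(np.float64(180.28921203102863), np.float64(175.94753014244793))
(np.float64(188.87948609259087), np.float64(185.13704588107507))
side 220 76
(np.float64(268.99353107987713), np.float64(112.5833328027901))
(np.float64(268.49271904699526), np.float64(154.56271824217487))
```

View pics/c2.png

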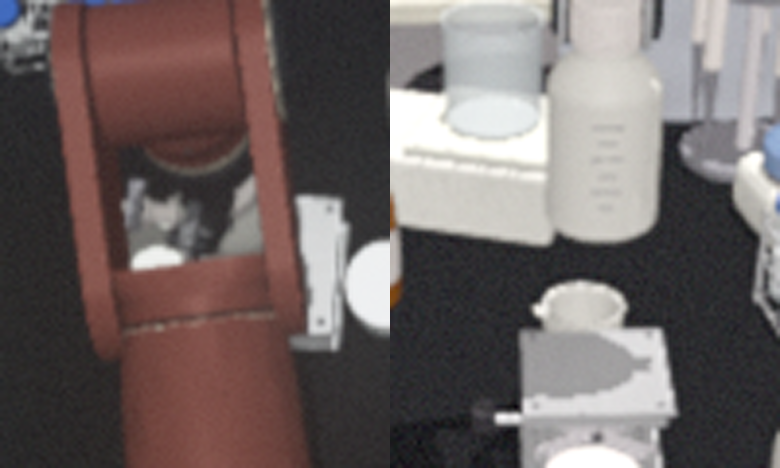

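In the side crop the bottle hangs above the jack, the beaker rim is centred near (270,153), and the arm hides the tap from above. The beaker's x from the two views differs slightly, so I'll refine it.

```bash
python3 - <<'E'
from h import *
o=[]
for n,(u0,v0) in (("top",(165,160)),("side",(245,140))):
    I=np.load(n+".npz")["I"]; C=cam(n)
    s=cv2.resize(I[v0:v0+50,u0:u0+50,::-1],None,fx=8,fy=8,interpolation=cv2.INTER_CUBIC)
    a=np.linspace(0,2*np.pi,24)
    for t in a:
        x,y=proj(C,[.5527+.0365*np.cos(t),.2622+.0365*np.sin(t),.095]); cv2.circle(s,(int((x-u0+.5)*8),int((y-v0+.5)*8)),1,(0,0,255),-1)
    for i,j in((1,1),(1,-1),(-1,1),(-1,-1)):
        c=np.array([.55,.1557])+R.from_euler("z",-3,degrees=True).as_matrix()[:2,:2]@[.06*i,.06*j]
        x,y=proj(C,[*c,.1]); cv2.circle(s,(int((x-u0+.5)*8),int((y-v0+.5)*8)),3,(0,255,0),-1)
    o.append(s)
cv2.imwrite("pics/c3.png",np.hstack(o))
C=cam("side"); print([proj(C,[.5503+d,.1565,.29]) for d in(-.042,.042)])
I=np.load("side2.npz")["I"]; print(I[110,250:300].mean(-1).astype(int))
E
```

```text
[(np.float64(258.8403550996538), np.float64(116.91085238536958)), (np.float64(287.76861441989143), np.float64(116.02916650546895))]
[223 220 210 208 231 241 252 255 255 251 212 177 179 183 189 189 193 196
 198 199 198 199 201 201 200 201 201 200 200 198 200 199 197 197 193 191
 189 187 182 135  59  40  45  33  44 106 117 119 129 124]
```

View pics/c3.png

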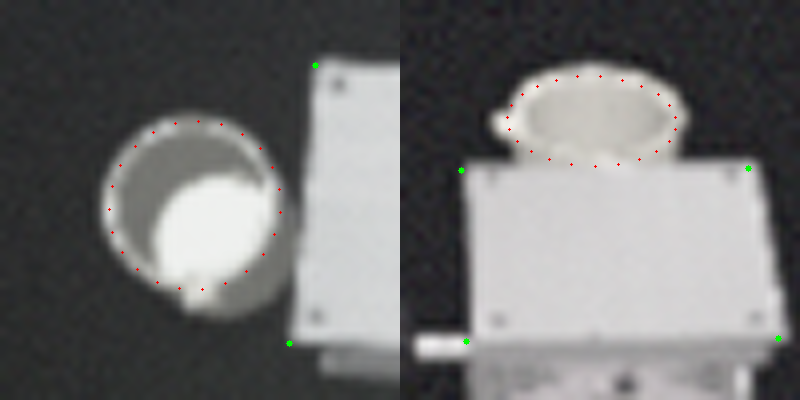

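{"method": "jog_arm", "body": {
  "targets": [
    [[-0.05,-0.02,1],[0,0,0],30],
    [[-0.05,-0.02,2.2],[0,0,0],30],
    [[-0.05,-0.02,3.4],[0,0,0],30],
    [[-0.05,-0.02,4.4],[0,0,0],30],
    [[-0.05,-0.02,5],[0,0,0],30],
    [[-0.05,-0.02,5.2],[0,0,0],30],
    [[-0.05,-0.02,5.2],[0,0,0],30],
    [[-0.05,-0.02,5.2],[0,0,0],30]
  ]
}}

```text
time: 10.22
tool_pos: [0.5516, 0.1588, 0.2468]
tool_rot: [0.002, -0.618, 0.786, -0.001]
contact_force: [-0.6, 0.5, -1.9]
gripper_width: 0.592
grasp_force: 63.5
```

```bash
python3 - <<'E'
from h import *
s=state(); print(s["tool_pos"],s["contact_force"],jog([.551,.1575,.2354]),jogr(256.3))
o=[]
for n in("top","side"):
    C=cam(n); I,D=grab_frame(n)
    u,v=map(int,proj(C,[.55,.2,.13])); u0=max(u-40,0);v0=max(v-40,0); print(n,u0,v0)
    o.append(cv2.resize(I[v0:v0+80,u0:u0+80,::-1],(400,400),interpolation=cv2.INTER_CUBIC))
cv2.imwrite("pics/c4.png",np.hstack(o))
E
```

```text
[0.55163552 0.1588075  0.24684175] [-0.58352432  0.48966255 -1.94330288] [0.06 0.01 0.46] [-0.03  0.01  0.01]
top 165 144
side 229 115
```

View pics/c4.png

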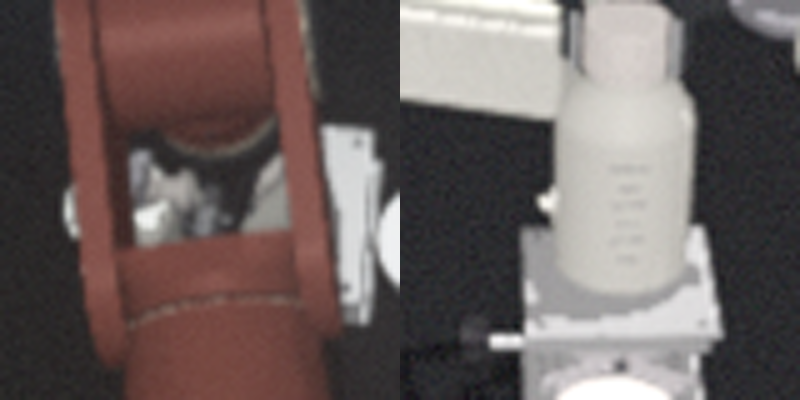

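The side crop shows the bottle centred over the platform, about 11 mm above it, and the tap hidden behind it. Next is a slow descent to contact.

{"method": "jog_arm", "body": {
  "targets": [
    [[0.05,0,0.1],[0,0,0],30],
    [[0.05,0,0.2],[0,0,0],30],
    [[0.05,0,0.28],[0,0,0],30],
    [[0.05,0,0.34],[0,0,0],30],
    [[0.05,0,0.38],[0,0,0],30],
    [[0.05,0,0.41],[0,0,0],30],
    [[0.05,0,0.41],[0,0,0],30],
    [[0.05,0,0.41],[0,0,0],30]
  ]
}}

```text
time: 11.32
tool_pos: [0.5507, 0.1576, 0.2355]
tool_rot: [0.001, -0.618, 0.786, -0.0]
contact_force: [-1.8, 0.5, 0.9]
gripper_width: 0.589
grasp_force: 63.7
```

{"method": "jog_arm", "body": {
  "targets": [
    [[0,0,0.02],[0,0,0],30],
    [[0,0,0.02],[0,0,0],60],
    [[0,0,0.02],[0,0,0],64],
    [[0,0,0.02],[0,0,0],70],
    [[0,0,0.02],[0,0,0],85],
    [[0,0,0.02],[0,0,0],100],
    [[0,0,0.02],[0,0,0],100],
    [[0,0,0.02],[0,0,0],100]
  ]
}}

```text
time: 12.32
tool_pos: [0.5507, 0.1575, 0.2346]
tool_rot: [0.001, -0.618, 0.786, -0.0]
contact_force: [-0.2, 0.2, 0.4]
gripper_width: 1.003
grasp_force: 0.0
```

{"method": "jog_arm", "body": {
  "targets": [
    [[0,0,-0.3],[0,0,0],100],
    [[0,0,-1],[0,0,0],100],
    [[0,0,-2.2],[0,0,0],100],
    [[0,0,-3.7],[0,0,0],100],
    [[0,0,-5],[0,0,0],100],
    [[1.5,0,-5.5],[0,0,0],100],
    [[3,0,-5.5],[0,0,0],100],
    [[5,0,-5.5],[0,0,0],100]
  ]
}}

```text
time: 13.32
tool_pos: [0.5209, 0.0353, 0.3742]
tool_rot: [0.002, -0.619, 0.786, -0.001]
contact_force: [0.4, 0.1, 0.7]
gripper_width: 0.996
grasp_force: 0.0
```

{"method": "jog_arm", "body": {
  "targets": [
    [[2,0,0],[0,0,0],100],
    [[4,0,0],[0,0,0],100],
    [[6,0,0],[0,0,0],100],
    [[8,0,0],[0,0,0],100],
    [[8,0,0],[0,0,0],100]
  ]
}}

```text
time: 13.95
tool_pos: [0.4967, -0.0878, 0.3703]
tool_rot: [-0.011, -0.586, 0.81, -0.009]
contact_force: [-0.4, 0.3, 0.3]
gripper_width: 0.997
grasp_force: 0.0
```

```bash
python3 - <<'E'
from h import *
s=state(); print(s["time"],s["tool_pos"],s["contact_force"])
C=cam("top"); I,D=grab_frame("top"); np.savez("top5.npz",I=I,D=D); P=cloud(C,D)
def reg(n,c,r0,z0,z1):
    m=(np.hypot(P[...,0]-c[0],P[...,1]-c[1])<r0)&(P[...,2]>z0)&(P[...,2]<z1)
    q=P[m]; print(n,len(q),q.mean(0).round(4),np.round(cv2.minAreaRect(np.float32(q[:,:2])),4) if 0 else cv2.minAreaRect(np.float32(q[:,:2])))
reg("cap",(.551,.158),.06,.255,.285); reg("lever",(.553,.238),.03,.15,.17)
for p in([.5535,.2634,.095],[.5542,.263,.112]): print(proj(C,p))
o=cv2.resize(I[140:220,150:260,::-1],None,fx=7,fy=7,interpolation=cv2.INTER_CUBIC)
for t in np.linspace(0,6.28,24):
    x,y=proj(C,[.5535+.0365*np.cos(t),.2634+.0365*np.sin(t),.095]); cv2.circle(o,(int((x-149.5)*7),int((y-139.5)*7)),1,(0,0,255),-1)
cv2.imwrite("pics/c5.png",o)
E
```

```text
13.95 [ 0.49667317 -0.08780904  0.37026537] [-0.35765413  0.3287971   0.2694918 ]
cap 251 [0.5492 0.1572 0.2693] ((0.5505303144454956, 0.15695351362228394), (0.050275664776563644, 0.05349789187312126), 60.311187744140625)
lever 50 [0.5538 0.2371 0.1589] ((0.553753674030304, 0.23465228080749512), (0.01777704432606697, 0.039935152977705), 86.28337860107422)
(np.float64(188.53783701106758), np.float64(184.9003657353219))
(np.float64(187.81741982395667), np.float64(183.7090720469258))
```

View pics/c5.png

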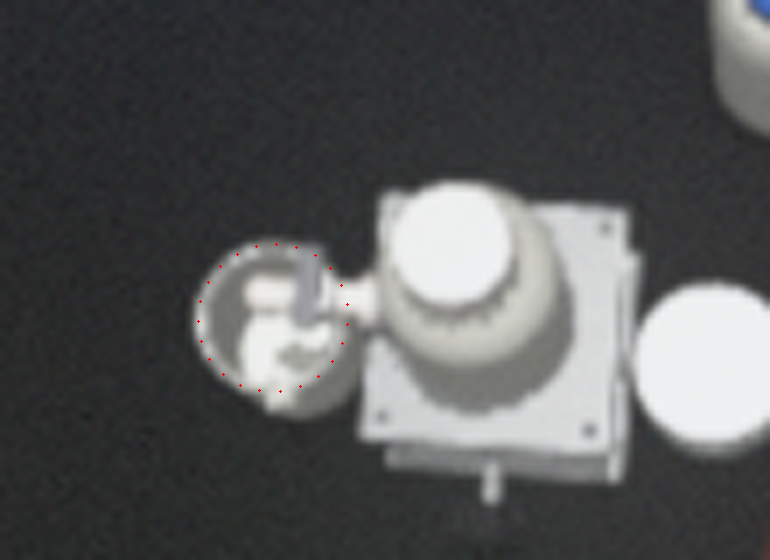

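The bottle stands upright on the platform with its tap tip inside the beaker's rim circle; the spout is about 2 mm from the mouth centre. The beaker and jar have not moved, and the arm is clear, so I'll hand in.

```bash
python3 -c "
from plant import *
print(job_done())"
```

```text
the job is handed in; nothing more can be done
None
```

The white bottle stands released and upright on the jack's platform, with its spout about 2 mm from the centre of the beaker's mouth by my measurement; I handed the job in at about 14 s, and no verdict came back.

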